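# Change over the rotors of the bench centrifuge

## Robot

A 6-joint arm with a two-finger parallel gripper is mounted at the origin on a cart in front of the work surface, level with it; the furniture and walls round the work are solid. World frame = base frame: x ahead of the robot, y to its left, z up, the work surface at z = 0. Lengths are in m, angles in rad, forces in N, time in s.
With the tool pointing down it reaches from about 0.325 to 0.775 m from the base axis. Payload 5.5 kg.
Tool frame: the origin (TCP) lies midway between the tips of the shut fingers; the grasp point (between the pads) lies 19 mm behind it; z points along the fingers, y is the direction in which the jaws open and shut (so a half turn about z gives the same grasp; the last joint's range is limited). The gripper opens to 85 mm and grips with 20 to 120 N. Pads are 22 mm wide; open, the fingers measure 114 mm over their backs; the gripper's body (76 mm by 85 mm) begins 54 mm behind the grasp point. The pads swing forward as they close: fully open they stand 13 mm farther back than shut.
Start: joints at [-1.195, 0.091, 1.231, -0, 1.82, -0.057], TCP at [0.252, -0.545, 0.231] pointing down, gripper open.
Joint ranges: [-2.87, 2.87], [-0.86, 2.18], [0.17, 2.46], [-1.51, 4.65], [0.06, 2.69], [-2.65, 2.65]. Speed limits (rad/s): [2.57, 2.57, 3.01, 3.14, 3.14, 3.14].

## Interface

Orientations are given as a rotation vector (axis times angle).
In Python, from rig import robot gives the robot as it stands.
- The arm moves only by the tool step_arm, never from a script. Its argument "plan" is a list of rows, each a list of 4 numbers: the shift along the tool's x, y, z in cm, then the turn about the tool's z in degrees. A call has 1 to 10 rows; each row shifts and turns the commanded pose from where the row before left it, along the tool's axes as they then stand; what a row does not reach is not made up. A row lasts 1/8 s, in which the tool goes at most 62.5 mm and 10.7 degrees, less where a joint would pass 70% of its speed; a pose out of reach is approached as far as the arm can. A call is refused whole if a number of a shift passes 6.25 or a number of a turn 10.7, either way. A call with a gripper value outside its range is refused whole. "gripper" is the opening, from 0 (shut) to 1 (fully open), set as the call begins (left out, the last holds). The fingers move at their own pace and stop on an object; "squeeze" is the grip in N (left out, the last holds). Time passes only in rows, so rows that do not move let the fingers close. It gives the time, the measured TCP pose, the force and the opening at its end, in the units of the state.
- robot.get_state(): the state, without advancing time (a new reading comes with each control period).
- robot.snapshot(name): name is "scene" or "side" or "wrist"; returns a dict with "img" (480x640x3 uint8, red, green, blue), "range_z" (480x640 float32, m along the optical axis (not along the pixel's ray), 0 where there is no reading), "intrinsics" (3x3 intrinsics, pixels), "eye" and "orientation" of the camera in the world. Camera axes: x right, y up, looking along -z (the intrinsics and any distortion apply to the point x, -y, -z); pixel columns grow to the right and rows downward; lengths in m; the calibration is good to about 2 mm. A picture is of the moment at which its call begins.
- robot.close_job(): hands the job in, once; it reports no verdict.
The state is a dict: "clock": time; "qpos": joint angles; "qvel": joint speeds; "effort": joint torques, N m; "tcp_pos": TCP position; "tool_rot": TCP orientation; "ft_force": force on the tool from outside, world axes, zero at the start; "moment": the same for the moment, N m; "width": finger opening in m.
Only numpy, scipy, OpenCV 4.12 (cv2) and the standard library are available. Lean on these libraries where they do the work, as an engineer would, in place of code of your own. Each camera call takes 0.05 s, during which the arm holds its last target. There are 200 camera calls.

## Task

Set the centrifuge up for the wide tubes: first put the small ten-place rotor away, set down flat in the open grey storage tray, then fit the large six-place rotor on the centrifuge's keyed spindle. Lower it on the spindle, turn it until its keyways slip over the keys, and push it down fully home against the sprung lift plate. Finish while still gripping the rotor and holding it pressed down there, so that I can do up its clamp screws, and leave everything else on the table where it is.

Things in the scene. Friction and masses are not known exactly. Their poses are not given: they have to be found in the camera images.
- large_knob (a point): Grip centre of the large rotor: aluminium, 100 mm across, body 36 mm high, six wide tube wells in its dished top, black round grip knob 28 mm in diameter on its axis, from 30 to 74 mm above the flat underside. The point is on the axis, 60 mm above the underside, 14 mm below the knob's top; z up. The bright rib across the knob's top lies along the rotor's x axis. Loose, 0.20 to 0.33 kg
- large_bore (a point): Mouth of the large rotor's bore: centre of its underside, 60 mm below large_knob, same axes. Bore 18 mm wide, 34 mm deep. Two opposite keyways open from it along the rotor's own x axis (under the bright rib): 8 mm wide, reaching 15.5 mm from the axis. Turned by half a turn the rotor fits just the same
- small_knob (a point): Grip centre of the small rotor: aluminium, 78 mm across, body 30 mm high, ten narrow wells, black round knob 24 mm in diameter from 26 to 66 mm above the flat underside. The point is on the axis, 53 mm above the underside, 13 mm below the knob's top; z up. Loose, 0.18 kg
- tray_floor (a point): Centre of the foam floor of the storage tray: open square grey tray, inside 117 mm square, walls 26 mm above this point (34 mm above the table); fixed; x and y along its sides, z up
- spindle_top (a point): Tip of the drive spindle in the middle of the bowl of the white bench centrifuge, 77 mm above the table; fixed; housing's axes: x to its back, y to its left, z up. Pin 16 mm in diameter with a coned nose. The large rotor is fully home with its underside 32 mm below the tip (large_knob 28 mm above the tip); it meets the lift plate 24 mm below the tip
- key_tops (a point): On the spindle's axis, level with the tops of its two opposite keys, 14 mm below the tip; housing's axes. Keys are 6 mm wide and reach 14 mm from the axis. The line through them was parked anywhere within 0.5 rad either side of the housing's y axis (not given here, seen from above). A brake holds the spindle with 0.25 N m; it turns along once the keys are engaged
- bowl_rim (a point): Centre of the centrifuge's bowl opening, level with the housing's top rim, 100 mm above the table; the bowl is 150 mm across and its floor 70 mm deeper. The housing reaches 143 mm to the front (-x), 108 mm to the back and 108 mm to either side; its open lid stands at the back from 105 mm behind this point, leaning backwards, up to 290 mm above the table
- lift_plate (a joint): Travel of the sprung lift plate round the foot of the spindle: a bright disc, 51 mm across; 0 = up, 0.008 m = down on its stop (rotor fully home); starts to give at 4.5 N and needs 10 N fully down (the large rotor's weight included, which alone does not move it). Its given value is noisy, about 1 mm
- buffer_bottle: Bystander: small white bottle, 30 mm wide, 52 mm high; origin under its centre
- felt_marker: Bystander: dark blue felt marker lying on the table, 136 mm long, 14 mm high; origin under its middle, length along y
- steel_forceps: Bystander: steel forceps lying on the table, 122 mm long, 8 mm high; origin under its middle, length along y
Mind the look-alikes: they are no part of the job. What is shaped like the part that bears small_knob but orange, red or yellow is not meant.

How it is judged:
On the way, in this order (a step that is already met when the one before it is completed fails the run):
1. the small rotor stands flat in the storage tray, let go (horizontal distance between small_knob and tray_floor below 0.035 m and z of small_knob in the frame of tray_floor below 0.058 m and angle between small_knob's own z axis and vertical below 0.08 rad and contact force between the fingers and small_rotor below 0.2 N), for 0.2 s.
2. the large rotor has slipped over the keys of the spindle (horizontal distance between large_knob and spindle_top below 0.006 m and z of large_knob in the frame of spindle_top below 0.042 m), for 0.1 s.
At the end, for the whole second after the job is handed in: The large rotor is keyed on the spindle (axis within 5 mm, tilt under 5 degrees, within 4 mm of fully home) and is still gripped and held down, the lift plate pressed at least 5.5 of its 8 mm; the small rotor stands flat in the storage tray at rest (horizontal distance between large_knob and spindle_top below 0.005 m and z of large_knob in the frame of spindle_top below 0.032 m and angle between large_knob's own z axis and vertical below 0.09 rad and value of joint lift_plate above 0.0055 m and contact force between the fingers and large_rotor above 2 N and horizontal distance between small_knob and tray_floor below 0.035 m and z of small_knob in the frame of tray_floor below 0.058 m and angle between small_knob's own z axis and vertical below 0.08 rad and linear speed of small_rotor below 0.02 m/s); the arm keeps its last pose, push and grip.
It fails at once if a bystander is shifted by more than 30 mm (distance of any of buffer_bottle, felt_marker, steel_forceps from where it was at the start of the episode above 0.03 m).
It fails at once if the small rotor is dropped rather than set down (height (world z) of small_knob above 0.1 m and linear speed of small_rotor above 0.35 m/s and contact force between the fingers and small_rotor below 0.05 N).
It also fails if it takes over 61 s, if anything falls off the work surface, if the arm or the gripper's body presses on something with over 40 N, if the wrist force passes 120 N, or if a joint passes its speed limit or range.

## Working session

There is one attempt and no reset: what is moved stays moved. The work goes in short steps, Python scripts to look and compute and a tool call to move; the robot and the scene stay as the last step left them, time stands still between calls to the robot, and variables do not carry over. Pictures are saved under pics/ and viewed, about 8 in all and at most 12, crops included, and the job is handed in when it is done.

Besides the shell and the picture viewer there is one more tool, called after "Emit:" as name(argument=value, ...), one argument or row to a line, values as JSON. step_arm: Moves the arm, as the interface text tells. Its arguments: {"type":"object","properties":{"plan":{"type":"array","items":{"type":"array","items":{"type":"number"}}},"gripper":{"type":"number"},"squeeze":{"type":"number"}},"required":["plan"]}

```bash
ls; mkdir -p pics; cat > h.py <<'E'
import numpy as np, cv2, pickle
from scipy.spatial.transform import Rotation as R
from rig import robot
np.set_printoptions(precision=4,suppress=True)
def rot(o):
    o=np.array(o,float)
    if o.shape==(3,3): return o
    return R.from_rotvec(o).as_matrix() if o.size==3 else None
def snap(n,f=None):
    s=robot.snapshot(n)
    pickle.dump(s,open(f'{n}.pkl','wb'))
    if f: cv2.imwrite('pics/'+f,s['img'][:,:,::-1])
    return s
def load(n): return pickle.load(open(f'{n}.pkl','rb'))
def cloud(s):
    z=s['range_z'];K=s['intrinsics'];v,u=np.mgrid[:480,:640]
    x=(u-K[0,2])/K[0,0]*z;y=(v-K[1,2])/K[1,1]*z
    P=np.stack([x,-y,-z],-1)@rot(s['orientation']).T+np.array(s['eye'])
    P[z==0]=np.nan
    return P
def ray(s,uv,h):
    K=s['intrinsics'];d=rot(s['orientation'])@np.array([(uv[0]-K[0,2])/K[0,0],-(uv[1]-K[1,2])/K[1,1],-1])
    e=np.array(s['eye']);return e+d*(h-e[2])/d[2]
E
python3 - <<'E'
from h import *
for n in('scene','side','wrist'):
    s=snap(n,n+'1.png'); print(n,{k:(v if k not in('img','range_z') else v.shape) for k,v in s.items()})
print(robot.get_state())
E
```

```text
pics
scene {'img': (480, 640, 3), 'range_z': (480, 640), 'intrinsics': array([[444.6343,   0.    , 321.4337],
       [  0.    , 444.6343, 227.1831],
       [  0.    ,   0.    ,   1.    ]]), 'eye': array([0.1502, 0.6427, 0.6924]), 'orientation': array([ 0.3151, -1.2526, -2.4197])}
side {'img': (480, 640, 3), 'range_z': (480, 640), 'intrinsics': array([[625.1058,   0.    , 320.4299],
       [  0.    , 625.1058, 235.3918],
       [  0.    ,   0.    ,   1.    ]]), 'eye': array([0.5617, 1.1249, 1.1096]), 'orientation': array([-0.0026,  1.3105,  2.8103])}
wrist {'img': (480, 640, 3), 'range_z': (480, 640), 'intrinsics': array([[330.7092,   0.    , 318.1093],
       [  0.    , 330.7092, 240.2936],
       [  0.    ,   0.    ,   1.    ]]), 'eye': array([ 0.3247, -0.5107,  0.3726]), 'orientation': array([-0.2814,  0.1814, -1.128 ])}
{'clock': 0.15, 'qpos': array([-1.1947,  0.0917,  1.2316, -0.    ,  1.8198, -0.0567]), 'qvel': array([ 0.0019, -0.0024, -0.0036,  0.001 ,  0.0005,  0.0005]), 'effort': array([  0.0014, -45.9371, -41.8526,  -0.0001,   0.0096,  -0.    ]), 'tcp_pos': array([ 0.2516, -0.5445,  0.2304]), 'tool_rot': array([-3.0668, -0.6742,  0.0004]), 'ft_force': array([-0.8197,  0.2842,  0.2196]), 'moment': array([-0.0029, -0.0092, -0.0078]), 'width': 0.08526206071864105}
```

View pics/scene1.png

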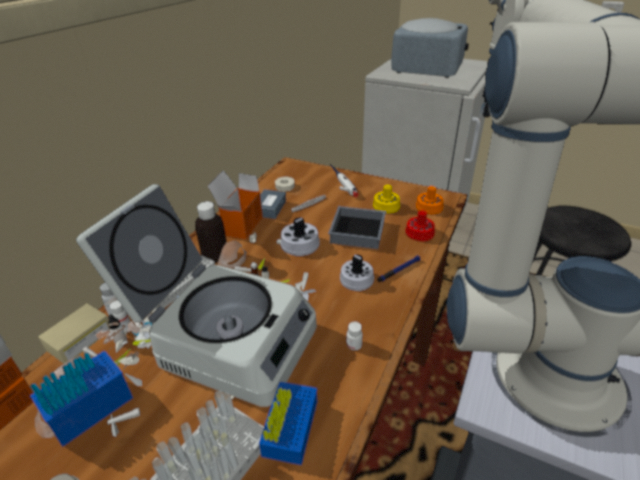

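View pics/side1.png

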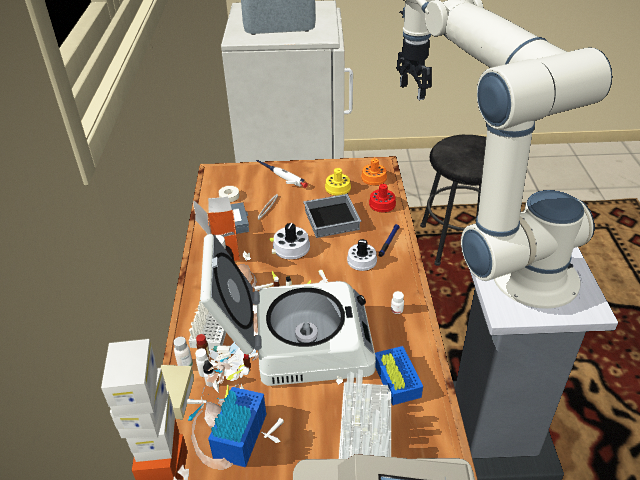

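The side view shows the small rotor at about (362,253), the large rotor at (291,240), the tray at (332,214), the spindle at (307,328), the marker at (389,240) and the bottle at (398,300). I'll measure these next.

```bash
python3 - <<'E'
from h import *
def circ(P,m):
    q=P[m]; A=np.c_[2*q[:,:2],np.ones(len(q))]; x=np.linalg.lstsq(A,(q[:,:2]**2).sum(1),rcond=None)[0]; return x[:2],np.sqrt(x[2]+x[0]**2+x[1]**2)
for n in('side','scene'):
    s=load(n);P=cloud(s);z=P[...,2];g=s['img'].astype(int)
    pts={'small':(362,253),'large':(291,240),'tray':(332,214),'spin':(307,328)} if n=='side' else {'small':(357,272),'large':(299,237),'tray':(358,228),'spin':(229,322)}
    for k,(u,v) in pts.items(): print(n,k,P[v,u], 'around', np.nanmedian(P[v-3:v+4,u-3:u+4].reshape(-1,3),0))
    dark=g.max(2)<70
    vv,uu=np.mgrid[:480,:640]
    for k,r in(('small',25),('large',30)):
        u,v=pts[k]
        m=(abs(uu-u)<r)&(abs(vv-v)<r)
        for lo,hi in((.058,.09),(.02,.04)):
            mm=m&(z>lo)&(z<hi)
            if mm.sum(): q=P[mm];print(n,k,lo,mm.sum(),'min',q.min(0),'max',q.max(0),'mean',q.mean(0),'mid',(q.min(0)+q.max(0))/2)
    u,v=pts['spin']
    m=(abs(uu-u)<120)&(abs(vv-v)<100)&(abs(z-.1)<.006); q=P[m]
    print(n,'housing top',q.min(0),q.max(0))
    m=(abs(uu-u)<25)&(abs(vv-v)<25)&(z>.066)&(z<.085); q=P[m]; print('spindle tip',len(q),q.mean(0) if len(q) else 0,q.max(0) if len(q) else 0)
    u,v=pts['tray']
    m=(abs(uu-u)<45)&(abs(vv-v)<40)&(abs(z-.034)<.004); q=P[m].astype(np.float32)
    print(n,'tray rim',cv2.minAreaRect(q[:,:2]*1000))
    m=(abs(uu-u)<45)&(abs(vv-v)<40)&(abs(z-.008)<.004)&dark; q=P[m].astype(np.float32)
    print(n,'tray floor',len(q),cv2.minAreaRect(q[:,:2]*1000) if len(q)>3 else 0)
s=load('side')
cv2.imwrite('pics/crop1.png',cv2.resize(np.hstack([s['img'][215:275,260:410],]),None,fx=5,fy=5,interpolation=cv2.INTER_CUBIC)[:,:,::-1])
E
```

```text
side small [ 0.431  -0.0762  0.0367] around [ 0.431  -0.0767  0.0363]
side large [ 0.614  -0.1356  0.0392] around [ 0.614  -0.139   0.0352]
side tray [ 0.4984 -0.2789  0.009 ] around [ 0.4984 -0.2789  0.0075]
side spin [0.5774 0.1963 0.0641] around [0.5774 0.1974 0.0641]
side small 0.058 69 min [ 0.4178 -0.1004  0.0584] max [ 0.4419 -0.0714  0.07  ] mean [ 0.4308 -0.0838  0.0639] mid [ 0.4299 -0.0859  0.0642]
side small 0.02 410 min [ 0.3937 -0.1214  0.0201] max [ 0.4669 -0.0459  0.04  ] mean [ 0.4313 -0.0783  0.0276] mid [ 0.4303 -0.0836  0.0301]
side large 0.058 100 min [ 0.6018 -0.1705  0.0591] max [ 0.6286 -0.1343  0.0811] mean [ 0.6147 -0.1481  0.0702] mid [ 0.6152 -0.1524  0.0701]
side large 0.02 714 min [ 0.5353 -0.2697  0.02  ] max [ 0.663  -0.0958  0.0398] mean [ 0.6087 -0.148   0.0312] mid [ 0.5992 -0.1827  0.0299]
side housing top [ 0.465  -0.1247  0.094 ] [0.8271 0.4606 0.106 ]
spindle tip 90 [0.5758 0.1587 0.0712] [0.6309 0.2017 0.0794]
side tray rim ((491.57867431640625, -265.7753601074219), (364.5540771484375, 230.90757751464844), 83.4050521850586)
side tray floor 607 
[... 611 characters left out ...]
96 -0.0767  0.0265] mid [ 0.4319 -0.0843  0.03  ]
scene large 0.058 104 min [ 0.6034 -0.1632  0.0582] max [ 0.6311 -0.1347  0.0742] mean [ 0.6153 -0.1453  0.0682] mid [ 0.6173 -0.149   0.0662]
scene large 0.02 684 min [ 0.5524 -0.2435  0.0201] max [ 0.7509 -0.1     0.04  ] mean [ 0.6174 -0.1427  0.0297] mid [ 0.6516 -0.1718  0.03  ]
scene housing top [ 0.4663 -0.0304  0.094 ] [0.8102 0.3027 0.106 ]
spindle tip 53 [0.5887 0.1943 0.0704] [0.6562 0.2037 0.0754]
scene tray rim ((517.5596923828125, -237.4829559326172), (170.47882080078125, 341.2080993652344), 10.950974464416504)
scene tray floor 696 ((503.0744934082031, -259.9430847167969), (119.44950103759766, 130.119140625), 13.421706199645996)
```

Emit:
step_arm(
  plan=[
    [3.55, -3.42, 0, 0],
    [3.55, -3.42, 0, 0],
    [3.55, -3.42, 0, 0],
    [3.55, -3.42, 0, 0],
    [3.55, -3.42, 0.5, 0],
    [3.55, -3.42, 1, 0],
    [3.55, -3.42, 1, 0],
    [3.55, -3.42, 0.5, 0],
    [3.55, -3.42, 0, 0],
    [3.55, -3.42, 0, 0],
  ],
  gripper=0.7,
)

```text
clock: 1.4
tcp_pos: [0.4307, -0.0837, 0.201]
tool_rot: [-3.068, -0.674, 0.0]
ft_force: [0.5, -0.5, 0.0]
width: 0.0598
```

```bash
python3 - <<'E'
from h import *
s=snap('wrist','wrist2.png');st=robot.get_state();print(st['clock'],st['tcp_pos'],st['tool_rot'],st['width'])
T=R.from_rotvec(st['tool_rot']).as_matrix();print('cam in tool',T.T@(s['eye']-st['tcp_pos']),'look',T.T@rot(s['orientation'])@[0,0,-1])
P=cloud(s);z=P[...,2]
for lo,hi in((.058,.075),(.045,.058),(.018,.034)):
    m=((z>lo)&(z<hi)&(np.hypot(P[...,0]-.431,P[...,1]+.085)<.06));q=P[m];print(lo,len(q),q.min(0),q.max(0),(q.min(0)+q.max(0))/2)
E
```

```text
1.45 [ 0.4321 -0.0789  0.201 ] [-3.063  -0.6807 -0.003 ] 0.06013148218179072
cam in tool [ 0.0776  0.0035 -0.1422] look [-0.3146  0.0023  0.9492]
0.058 604 [ 0.4219 -0.0987  0.0582] [ 0.4457 -0.0746  0.0691] [ 0.4338 -0.0867  0.0637]
0.045 86 [ 0.4292 -0.0968  0.0452] [ 0.446  -0.0746  0.0578] [ 0.4376 -0.0857  0.0515]
0.018 3287 [ 0.3975 -0.1232  0.018 ] [ 0.4704 -0.0499  0.0331] [ 0.434  -0.0865  0.0255]
```

View pics/wrist2.png

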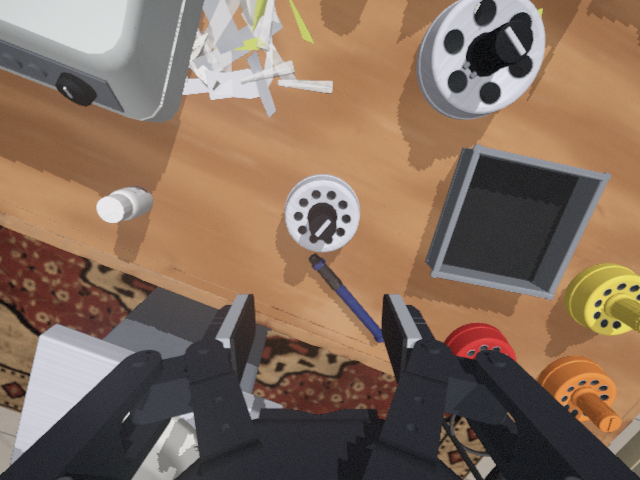

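The wrist view shows the small rotor at (322,215), the marker in front of it at (345,297), the tray at (520,220), and the large rotor with its rib at (482,55). The arm was still settling, so I'll measure again now that it's at rest.

```bash
cat >> h.py <<'E'
def mid(P,c,r,lo,hi):
    z=P[...,2];m=(z>lo)&(z<hi)&(np.hypot(P[...,0]-c[0],P[...,1]-c[1])<r);q=P[m];return len(q),(q.min(0)+q.max(0))/2,np.ptp(q,axis=0)
def togo(tgt,yaw=None):
    st=robot.get_state();T=R.from_rotvec(st['tool_rot']).as_matrix()
    d=T.T@(np.array(tgt)-st['tcp_pos'])*100
    y=np.arctan2(T[1,0],T[0,0]);print('clock',st['clock'],'tcp',st['tcp_pos'],'yaw',y,'q6',st['qpos'][5],'go cm',d,'turn deg',None if yaw is None else -np.degrees((yaw-y+np.pi)%(2*np.pi)-np.pi),'F',st['ft_force'],'w',st['width'])
E
python3 - <<'E'
from h import *
s=snap('wrist');P=cloud(s);z=P[...,2]
print('small',mid(P,(.432,-.086),.055,.059,.075),mid(P,(.432,-.086),.055,.018,.033))
print('large',mid(P,(.616,-.149),.06,.065,.085),mid(P,(.616,-.149),.065,.026,.042))
g=s['img'].astype(int)
m=(abs(z-.034)<.004)&(np.hypot(P[...,0]-.502,P[...,1]+.263)<.11);lab=cv2.connectedComponentsWithStats(m.astype(np.uint8))
i=1+lab[2][1:,4].argmax();print('tray rim',cv2.minAreaRect(P[lab[1]==i][:,:2].astype(np.float32)*1000),lab[2][i])
m=(g.max(2)<70)&(abs(z-.008)<.005)&(np.hypot(P[...,0]-.502,P[...,1]+.263)<.09);print('floor',cv2.minAreaRect(P[m][:,:2].astype(np.float32)*1000),np.median(z[m]))
togo([.4325,-.086,.034])
E
```

```text
small (595, array([ 0.4338, -0.0867,  0.0639]), array([0.0242, 0.0241, 0.0097])) (3276, array([ 0.434 , -0.0866,  0.0254]), array([0.0735, 0.0736, 0.0147]))
large (1535, array([ 0.6178, -0.1515,  0.0714]), array([0.0283, 0.0282, 0.0128])) (7748, array([ 0.6178, -0.1513,  0.034 ]), array([0.0934, 0.0938, 0.0159]))
tray rim ((504.1151428222656, -262.52044677734375), (133.62440490722656, 134.3981170654297), 13.118291854858398) [ 434  149  182  156 4095]
floor ((503.1257019042969, -261.6820373535156), (120.4066390991211, 123.8780517578125), 13.136872291564941) 0.007946039435106467
clock 1.5 tcp [ 0.4313 -0.0815  0.201 ] yaw 0.4386470251056461 q6 0.8668379419185351 go cm [-0.0919  0.4849 16.6955] turn deg None F [ 0.1626 -0.8696  0.9032] w 0.05964292884207906
```

Emit:
step_arm(
  plan=[
    [0, 0.15, 4, 0],
    [0, 0.15, 4, 0],
    [0, 0.0, 4, 0],
    [0, 0, 2.5, 0],
    [0, 0, 1, 0],
    [0, 0, 0.7, 0],
    [0, 0, 0, 0],
  ],
)

```text
clock: 2.38
tcp_pos: [0.432, -0.0883, 0.0398]
tool_rot: [3.068, 0.674, 0.001]
ft_force: [-0.0, 0.5, 0.6]
width: 0.0597
```

```bash
python3 -c "
from h import *
togo([.4335,-.0862,.034])"
```

```text
clock 2.375 tcp [ 0.432  -0.0883  0.0398] yaw 0.4325839600196639 q6 0.8593633543786127 go cm [ 0.2271 -0.1313  0.5796] turn deg None F [-0.0467  0.5116  0.5925] w 0.059690535770964906
```

Emit:
step_arm(
  plan=[
    [0.2, -0.13, 0.4, 0],
    [0, 0, 0, 0],
    [0, 0, 0, 0],
    [0, 0, 0, 0],
  ],
)

```text
clock: 2.88
tcp_pos: [0.4331, -0.086, 0.0355]
tool_rot: [3.068, 0.675, 0.0]
ft_force: [0.4, -0.0, -0.5]
width: 0.06
```

Emit:
step_arm(
  plan=[
    [0, 0, 0, 0],
    [0, 0, 0, 0],
    [0, 0, 0, 0],
    [0, 0, 0, 0],
  ],
  gripper=0,
  squeeze=50,
)

```text
clock: 3.38
tcp_pos: [0.4331, -0.086, 0.0355]
tool_rot: [3.068, 0.675, 0.0]
ft_force: [-0.1, -0.1, 1.4]
width: 0.0228
```

Emit:
step_arm(
  plan=[
    [0, 0, -0.5, 0],
    [0, 0, -1.5, 0],
    [0, 0, -2, 0],
    [0, 0, -2, 0],
    [0, 0, -1, 0],
    [0, 0, 0, 0],
    [0, 0, 0, 0],
  ],
)

```text
clock: 4.25
tcp_pos: [0.4326, -0.0859, 0.1045]
tool_rot: [-3.068, -0.674, 0.002]
ft_force: [0.4, 0.5, -2.4]
width: 0.0224
```

```bash
python3 - <<'E'
from h import *
s=snap('side','side3.png');cv2.imwrite('pics/side3c.png',cv2.resize(s['img'][120:360,230:430],None,fx=2.5,fy=2.5)[:,:,::-1])
togo([.5035,-.262,.15])
E
```

```text
clock 4.3 tcp [ 0.4325 -0.0859  0.1043] yaw 0.4328205147193771 q6 0.8647322652276398 go cm [-0.9496 18.9582 -4.5909] turn deg None F [-0.2953  0.3904 -2.4309] w 0.022461044336574698
```

View pics/side3c.png

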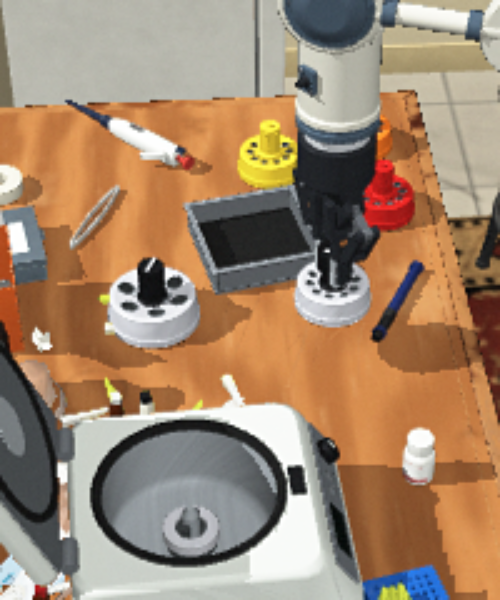

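The small rotor is held: the lift force is about 2.4 N and the width 22 mm. Next I'll carry it to the tray.

Emit:
step_arm(
  plan=[
    [-0.1, 2, 0, 0],
    [-0.2, 4, 0, 0],
    [-0.25, 5, 0, 0],
    [-0.2, 4, 0, 0],
    [-0.1, 2.5, 0, 0],
    [-0.1, 1.5, 0, 0],
    [0, 0, 0, 0],
    [0, 0, 0, 0],
    [0, 0, 0, 0],
  ],
)

```text
clock: 5.42
tcp_pos: [0.504, -0.2617, 0.1055]
tool_rot: [3.068, 0.676, 0.0]
ft_force: [-0.2, 0.0, -2.0]
width: 0.0226
```

Emit:
step_arm(
  plan=[
    [0, 0, 1.5, 0],
    [0, 0, 1.5, 0],
    [0, 0, 1.3, 0],
    [0, 0, 0.8, 0],
    [0, 0, 0.4, 0],
    [0, 0, 0.3, 0],
    [0, 0, 0, 0],
    [0, 0, 0, 0],
  ],
)

```text
clock: 6.42
tcp_pos: [0.5043, -0.2627, 0.0478]
tool_rot: [3.068, 0.674, 0.001]
ft_force: [-0.7, -0.1, -2.0]
width: 0.0227
```

Emit:
step_arm(
  plan=[
    [0, 0, 0.2, 0],
    [0, 0, 0, 0],
    [0, 0, 0.1, 0],
    [0, 0, 0, 0],
    [0, 0, 0, 0],
  ],
)

```text
clock: 7.05
tcp_pos: [0.5041, -0.2625, 0.0443]
tool_rot: [-3.068, -0.675, 0.0]
ft_force: [0.3, -0.4, -1.4]
width: 0.0228
```

Emit:
step_arm(
  plan=[
    [0, 0, 0.1, 0],
    [0, 0, 0, 0],
    [0, 0, 0.1, 0],
    [0, 0, 0, 0],
  ],
)

```text
clock: 7.55
tcp_pos: [0.5043, -0.2626, 0.0435]
tool_rot: [3.068, 0.674, 0.001]
ft_force: [-2.6, 2.0, 6.0]
width: 0.0225
```

Emit:
step_arm(
  plan=[
    [0, 0, 0, 0],
    [0, 0, 0, 0],
    [0, 0, 0, 0],
    [0, 0, 0, 0],
  ],
  gripper=0.65,
)

```text
clock: 8.05
tcp_pos: [0.504, -0.2625, 0.0421]
tool_rot: [-3.068, -0.674, 0.0]
ft_force: [0.6, -0.5, -0.2]
width: 0.0559
```

Emit:
step_arm(
  plan=[
    [0, 0, -2, 0],
    [0, 0, -4, 0],
    [0, 0, -5, 0],
    [0, 0, -4, 0],
    [0, 0, 0, 0],
    [0, 0, 0, 0],
    [0, 0, 0, 0],
    [0, 0, 0, 0],
  ],
)

```text
clock: 9.05
tcp_pos: [0.5036, -0.2623, 0.1909]
tool_rot: [-3.067, -0.674, 0.003]
ft_force: [0.3, 0.5, -0.6]
width: 0.0554
```

```bash
python3 - <<'E'
from h import *
s=snap('wrist','wrist4.png');P=cloud(s)
print('small',mid(P,(.503,-.262),.055,.066,.085),mid(P,(.503,-.262),.055,.03,.041))
print('large',mid(P,(.616,-.149),.06,.065,.085),mid(P,(.616,-.149),.065,.026,.042))
togo([.617,-.151,.2])
E
```

```text
small (684, array([ 0.505 , -0.263 ,  0.0715]), array([0.0239, 0.0247, 0.0106])) (3459, array([ 0.5048, -0.2628,  0.0355]), array([0.0732, 0.0729, 0.0109]))
large (1625, array([ 0.6185, -0.1525,  0.071 ]), array([0.0287, 0.0281, 0.0119])) (6634, array([ 0.6148, -0.1525,  0.034 ]), array([0.0866, 0.0939, 0.0159]))
clock 9.1 tcp [ 0.5037 -0.2623  0.1911] yaw 0.43284231049192035 q6 0.5979739341158897 go cm [14.9514 -5.3515 -0.8944] turn deg None F [ 0.2223 -0.4411 -0.1528] w 0.05533142214135657
```

View pics/wrist4.png

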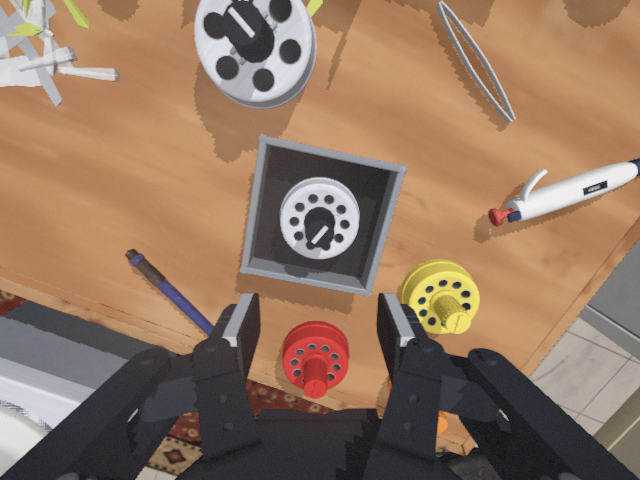

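The small rotor stands flat and centred in the tray: its knob is at (320,235) and the measured centre is within 1.5 mm of the tray centre. Next I need the rib angle and the spindle keys from existing views.

```bash
cat >> h.py <<'E'
def rib(s,c,r=.02,zlo=.055,zplane=.074):
    P=cloud(s);g=s['img'].astype(int)
    m=(g.min(2)>150)&(P[...,2]>zlo)&(P[...,2]<zlo+.04)&(np.hypot(P[...,0]-c[0],P[...,1]-c[1])<r)
    n,l,st,_=cv2.connectedComponentsWithStats(m.astype(np.uint8));
    if n<2: return None
    i=1+st[1:,4].argmax();v,u=np.nonzero(l==i)
    q=np.array([ray(s,(a,b),zplane)[:2] for a,b in zip(u,v)])
    rect=cv2.minAreaRect((q*1000).astype(np.float32));d=np.linalg.svd(q-q.mean(0))[2][0]
    return st[i],q.mean(0),np.degrees(np.arctan2(d[1],d[0]))%180,rect[1]
E
python3 - <<'E'
from h import *
s=load('wrist');print(rib(s,(.6175,-.152)))
for n in('scene','side'):
    s=load(n) if n=='scene' else load(n);P=cloud(s);print(n,rib(s,(.6165,-.15)))
    z=P[...,2];m=(abs(z-.1)<.004)&(abs(P[...,0]-.577)<.2)&(abs(P[...,1]-.197)<.15)
    l=cv2.connectedComponentsWithStats(m.astype(np.uint8));i=1+l[2][1:,4].argmax()
    print(cv2.minAreaRect(P[l[1]==i][:,:2].astype(np.float32)*1000),l[2][i])
E
```

```text
(array([228,   7,  27,  31, 208], dtype=int32), array([ 0.6189, -0.1513]), np.float64(67.37737312546727), (21.590511322021484, 3.7360663414001465))
scene None
((584.447265625, 196.58111572265625), (223.19517517089844, 203.64157104492188), 3.888855218887329) [ 148  266  149  100 4917]
side (array([288, 223,   4,   6,   9], dtype=int32), array([ 0.616 , -0.1535]), np.float64(67.8191279105197), (21.853633880615234, 3.3027591705322266))
((580.6904296875, 194.920654296875), (223.5984344482422, 210.1715545654297), 3.608278751373291) [ 253  281  109   77 3498]
```

Emit:
step_arm(
  plan=[
    [0, 0, 0, -9.3],
    [0, 0, -0.5, -9.3],
    [0, 0, -1, -9.3],
    [0, 0, -1, -9.3],
    [0, 0, -1, -9.3],
    [0, 0, -0.5, -9.3],
    [0, 0, 0, -9.4],
  ],
)

```text
clock: 9.98
tcp_pos: [0.5041, -0.2626, 0.2325]
tool_rot: [2.215, 2.227, 0.0]
ft_force: [0.2, -0.6, 0.2]
width: 0.0555
```

Emit:
step_arm(
  plan=[
    [3, 0.5, 0, 0],
    [5, 0.8, 0, 0],
    [5.5, 0.9, 0, 0],
    [5.5, 0.9, 0, 0],
    [5.5, 0.9, 0, 0],
    [5.5, 0.9, 0, 0],
    [5.5, 0.9, 0, 0],
    [5.5, 0.8, 0, 0],
    [3.5, 0.5, 0, 0],
    [1, 0.2, 0, 0],
  ],
)

```text
clock: 11.22
tcp_pos: [0.5768, 0.1946, 0.2313]
tool_rot: [-2.218, -2.224, 0.002]
ft_force: [-0.0, -1.1, 0.4]
width: 0.0557
```

Emit:
step_arm(
  plan=[
    [0, 0, 0, 0],
    [0, 0, 0, 0],
    [0, 0, 0, 0],
  ],
)

```text
clock: 11.6
tcp_pos: [0.5772, 0.1912, 0.2326]
tool_rot: [2.223, 2.219, 0.0]
ft_force: [0.5, 0.8, 0.3]
width: 0.0553
```

```bash
python3 - <<'E'
from h import *
s=snap('wrist');P=cloud(s);z=P[...,2]
togo([.577,.197,.2],np.pi/2)
m=(z>.069)&(z<.085)&(np.hypot(P[...,0]-.577,P[...,1]-.197)<.03);q=P[m];v,u=np.nonzero(m);print('tip',len(q),q.mean(0),np.ptp(q,axis=0),u.mean(),v.mean())
m=(abs(z-.1)<.003)&(np.hypot(P[...,0]-.577,P[...,1]-.197)<.09)
q=P[m][:,:2];d=np.hypot(*(q-q.mean(0)).T);print(len(q))
# bowl circle: nearest rim points by angle
c=np.array([.577,.197])
for _ in range(4):
    a=np.degrees(np.arctan2(*(q-c).T[::-1]))//5;r=np.hypot(*(q-c).T);e=np.array([q[a==k][r[a==k].argmin()] for k in np.unique(a)])
    x=np.linalg.lstsq(np.c_[2*e,np.ones(len(e))],(e**2).sum(1),rcond=None)[0];c=x[:2]
print('bowl',c,np.sqrt(x[2]+c@c),len(e))
m=(np.hypot(P[...,0]-.577,P[...,1]-.197)<.03);v,u=np.nonzero(m);print(u.min(),u.max(),v.min(),v.max())
b=s['img'][v.min()-15:v.max()+15,u.min()-15:u.max()+15];cv2.imwrite('pics/key.png',cv2.resize(b,(560,int(560*b.shape[0]/b.shape[1])),interpolation=cv2.INTER_CUBIC)[:,:,::-1]);print(v.min()-15,u.min()-15,b.shape)
E
```

```text
clock 11.65 tcp [0.5772 0.1914 0.2326] yaw 1.5692181690231854 q6 0.26585310609115054 go cm [ 0.561  -0.023   3.2551] turn deg -0.09042177972481698 F [0.2545 0.4428 0.3322] w 0.05550921548840786
tip 203 [0.5833 0.1947 0.0734] [0.0152 0.0147 0.0096] 324.0738916256158 217.7783251231527
7256
bowl [0.5834 0.1938] 0.07688588811032379 72
176 455 177 479
162 161 (318, 309, 3)
```

View pics/key.png

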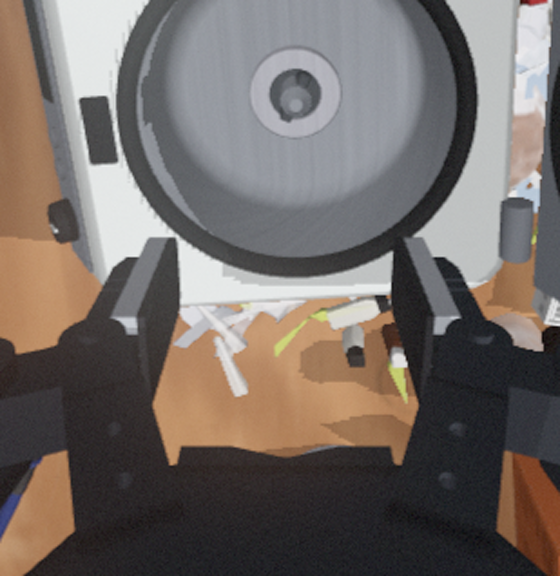

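The bowl is centred at about (0.583, 0.194) and the tip is at pixel (324,218). The keys are too small to read at this distance, so I'll go closer.

Emit:
step_arm(
  plan=[
    [0, 0.2, 3, 0],
    [0, 0.2, 4, 0],
    [0, 0.1, 2.5, 0],
    [0, 0, 0, 0],
    [0, 0, 0, 0],
    [0, 0, 0, 0],
  ],
)

```text
clock: 12.4
tcp_pos: [0.5829, 0.1926, 0.1395]
tool_rot: [2.221, 2.22, 0.005]
ft_force: [-0.1, 0.1, 0.1]
width: 0.0552
```

```bash
python3 - <<'E'
from h import *
s=snap('wrist');P=cloud(s);z=P[...,2];g=s['img']
togo([.582,.194,.2],np.pi/2)
c=np.array([.5825,.194])
m=(z>.069)&(z<.085)&(np.hypot(P[...,0]-c[0],P[...,1]-c[1])<.03);q=P[m];v,u=np.nonzero(m);print('tip',len(q),q.mean(0),(q.min(0)+q.max(0))/2,np.ptp(q,axis=0),u.mean(),v.mean())
c=((q.min(0)+q.max(0))/2)[:2]
# lift plate (~.053) ring
for lo,hi in((.049,.057),(.058,.066)):
    m=(z>lo)&(z<hi)&(np.hypot(P[...,0]-c[0],P[...,1]-c[1])<.032);q=P[m];print(lo,len(q),(q.min(0)+q.max(0))/2,np.ptp(q,axis=0),np.median(q[:,2]))
    d=q[:,:2]-c;r=np.hypot(*d.T);k=(r>.0095)&(r<.0155)&(lo>.057);
    a=np.degrees(np.arctan2(d[k,1],d[k,0]));print(np.histogram(a,36,(-180,180))[0])
    if k.sum():print('axis',np.degrees(np.angle(np.exp(2j*np.radians(a)).sum()))/2)
u,v=int(u.mean()),int(v.mean());b=g[v-45:v+45,u-60:u+60];cv2.imwrite('pics/key2.png',cv2.resize(b,None,fx=6,fy=6,interpolation=cv2.INTER_CUBIC)[:,:,::-1]);print(u,v)
E
```

```text
clock 12.45 tcp [0.5828 0.1926 0.1393] yaw 1.570694817611018 q6 0.26390690570655106 go cm [ 0.1409 -0.063  -6.0714] turn deg -0.005816047818056793 F [-0.1263 -0.9711  0.5112] w 0.055604249069019784
tip 367 [0.5833 0.1953 0.0735] [0.5835 0.1937 0.0738] [0.0151 0.0157 0.0094] 317.6948228882834 253.32425068119892
0.049 2542 [0.5835 0.1936 0.0531] [0.0504 0.0511 0.0078] 0.052792049285151035
[0 0 0 0 0 0 0 0 0 0 0 0 0 0 0 0 0 0 0 0 0 0 0 0 0 0 0 0 0 0 0 0 0 0 0 0]
0.058 191 [0.583 0.194 0.062] [0.0165 0.0275 0.0076] 0.06236780063460676
[ 0  0  0  0  2 16 13  9  0  0  0  0  0  0  0  0  0  0  0  0  0  0  1 19
 20 24  4  0  0  0  0  0  0  0  0  0]
axis 65.08549656311264
317 253
```

View pics/key2.png

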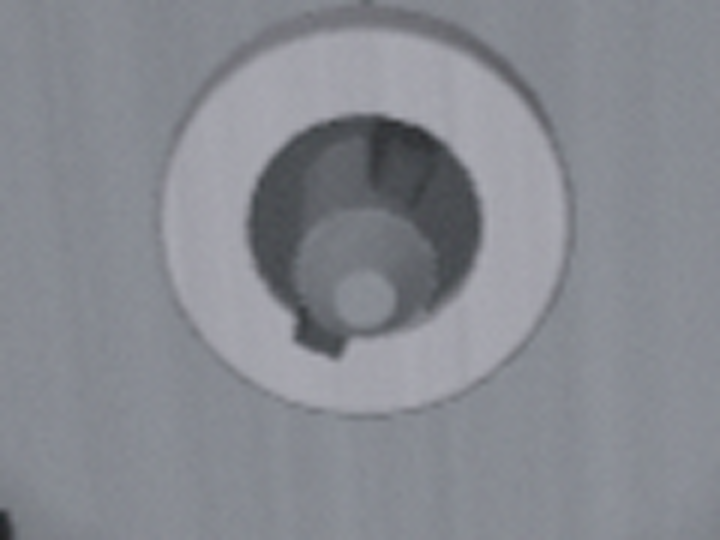

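The keys run from lower left to upper right at about 65°, and image up is +y. The rib is at about 67°, so almost no turn is needed. I'll go back to the large rotor with the same yaw so any camera bias cancels.

Emit:
step_arm(
  plan=[
    [0, 0, -3, 0],
    [-2, 0.2, -4, 0],
    [-5, 0.5, 0, 0],
    [-5.5, 0.5, 0, 0],
    [-5.5, 0.5, 0, 0],
    [-5.5, 0.5, 0, 0],
    [-5, 0.5, 1, 0],
    [-3.5, 0.4, 2, 0],
    [-2, 0.3, 2, 0],
    [-0.4, 0, 1.5, 0],
  ],
)

```text
clock: 13.7
tcp_pos: [0.6159, -0.152, 0.1409]
tool_rot: [-2.222, -2.219, 0.0]
ft_force: [0.5, -0.7, -0.2]
width: 0.0557
```

Emit:
step_arm(
  plan=[
    [0, 0, 0, 0],
    [0, 0, 0, 0],
    [0, 0, 0, 0],
    [0, 0, 0, 0],
  ],
)

```text
clock: 14.2
tcp_pos: [0.6164, -0.151, 0.1432]
tool_rot: [2.22, 2.221, 0.001]
ft_force: [-0.9, -0.3, -0.3]
width: 0.0556
```

```bash
python3 - <<'E'
from h import *
s=snap('wrist');P=cloud(s);c=(.6175,-.151)
n,k,_=mid(P,c,.03,.065,.085);print('knob',n,k,_,'body',mid(P,c,.065,.026,.042))
print(rib(s,k[:2]))
togo([k[0]-.0008,k[1]-.0007,.041],np.pi/2)
E
```

```text
knob 1317 [ 0.6189 -0.1515  0.0713] [0.0281 0.0286 0.0124] body (7071, array([ 0.6189, -0.1515,  0.034 ]), array([0.0923, 0.0939, 0.0159]))
(array([312, 242,  18,  30, 189], dtype=int32), array([ 0.6187, -0.1519]), np.float64(67.0765792989982), (22.233505249023438, 4.336247444152832))
clock 14.25 tcp [ 0.6164 -0.1511  0.143 ] yaw 1.5713805474976852 q6 -0.29463518873148636 go cm [-0.1015  0.1638 10.2016] turn deg 0.03347338057394258 F [-0.4875 -1.1007 -0.5412] w 0.055812685102804196
```

Emit:
step_arm(
  plan=[
    [-0.1, 0.17, 2, 0],
    [0, 0, 3, 0],
    [0, 0, 3, 0],
    [0, 0, 1.5, 0],
    [0, 0, 0.6, 0],
    [0, 0, 0, 0],
    [0, 0, 0, 0],
    [0, 0, 0, 0],
  ],
)

```text
clock: 15.25
tcp_pos: [0.6184, -0.1527, 0.0426]
tool_rot: [2.22, 2.22, 0.001]
ft_force: [-0.1, 0.7, 0.4]
width: 0.056
```

Emit:
step_arm(
  plan=[
    [0, 0, 0, 0],
    [0, 0, 0, 0],
    [0, 0, 0, 0],
    [0, 0, 0, 0],
  ],
  gripper=0,
  squeeze=90,
)

```text
clock: 15.75
tcp_pos: [0.6181, -0.1526, 0.042]
tool_rot: [2.221, 2.221, 0.001]
ft_force: [1.2, -0.4, 3.7]
width: 0.0257
```

Emit:
step_arm(
  plan=[
    [0, 0, -0.5, 0],
    [0, 0, -2, 0],
    [0, 0, -4, 0],
    [0, 0, -4, 0],
    [0, 0, -2, 0],
    [0, 0, -0.5, 0],
    [0, 0, 0, 0],
    [0, 0, 0, 0],
  ],
)

```text
clock: 16.75
tcp_pos: [0.6171, -0.1523, 0.1689]
tool_rot: [-2.219, -2.219, 0.003]
ft_force: [0.3, -0.3, -2.8]
width: 0.0257
```

```bash
python3 - <<'E'
from h import *
s=snap('wrist');st=robot.get_state();P=cloud(s);c=st['tcp_pos'][:2]
z0=st['tcp_pos'][2]+.033
P=cloud(s);print('body',mid(P,c,.065,z0-.045,z0-.032))
v=P[240:480];print(rib(s,c,zlo=z0-.015,zplane=z0))
togo([c[0],c[1],.18],np.pi/2)
cv2.imwrite('pics/held.png',s['img'][:,:,::-1])
E
```

```text
body (11935, array([ 0.6175, -0.1513,  0.1635]), array([0.0928, 0.094 , 0.013 ]))
(array([305, 323,  28,  47, 434], dtype=int32), array([ 0.6176, -0.1509]), np.float64(67.51811587816734), (21.705158233642578, 3.5140929222106934))
clock 16.8 tcp [ 0.6171 -0.1523  0.169 ] yaw 1.5707584528384428 q6 -0.29545485063844423 go cm [ 0.0011 -0.0036 -1.0952] turn deg -0.0021700178582601706 F [ 0.2567  0.1482 -3.1776] w 0.02590040298036413
```

View pics/held.png

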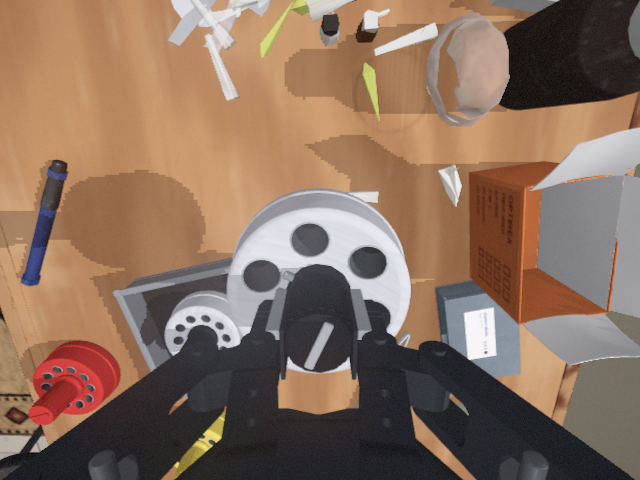

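The rotor is held level and the rib reads 67.5°. Next I'll carry it to above the spindle.

Emit:
step_arm(
  plan=[
    [1.5, -0.1, -1, 0],
    [3.5, -0.3, -0.5, 0],
    [4.5, -0.5, 0, 0],
    [5, -0.5, 0, 0],
    [5, -0.5, 0, 0],
    [5, -0.5, 0, 0],
    [4.5, -0.45, 0, 0],
    [3.5, -0.35, 0, 0],
    [1.5, -0.2, 0, 0],
    [0.5, -0.05, 0, 0],
  ],
)

```text
clock: 18.05
tcp_pos: [0.5829, 0.1934, 0.1866]
tool_rot: [2.22, 2.223, -0.0]
ft_force: [-0.3, -0.4, -2.6]
width: 0.026
```

Emit:
step_arm(
  plan=[
    [0, 0, 0, 2.3],
    [0, 0, 0, 0],
    [0, 0, 0, 0],
    [0, 0, 0, 0],
  ],
)

```text
clock: 18.55
tcp_pos: [0.5834, 0.192, 0.1863]
tool_rot: [2.266, 2.176, 0.0]
ft_force: [-0.5, 1.3, -2.7]
width: 0.0258
```

```bash
python3 - <<'E'
from h import *
togo([.5827,.1926,.125],np.radians(87.7))
E
```

```text
clock 18.55 tcp [0.5834 0.192  0.1863] yaw 1.5302708733432022 q6 0.3030841238390735 go cm [ 0.0574 -0.0743  6.133 ] turn deg -0.02193744563596286 F [-0.538   1.3358 -2.6709] w 0.025761991662314455
```

Emit:
step_arm(
  plan=[
    [0.05, -0.06, 1, 0],
    [0, 0, 2, 0],
    [0, 0, 2, 0],
    [0, 0, 1, 0],
    [0, 0, 0, 0],
    [0, 0, 0, 0],
    [0, 0, 0, 0],
    [0, 0, 0, 0],
  ],
)

```text
clock: 19.55
tcp_pos: [0.583, 0.1931, 0.1271]
tool_rot: [2.265, 2.176, 0.002]
ft_force: [0.7, -1.2, -2.9]
width: 0.026
```

```bash
python3 - <<'E'
from h import *
s=snap('side','side5.png')
togo([.5827,.1926,.105],np.radians(87.7))
E
```

```text
clock 19.6 tcp [0.5829 0.1931 0.1269] yaw 1.5306114228019787 q6 0.3046192384614934 go cm [-0.049  -0.0238  2.1871] turn deg -0.002425398932593158 F [ 0.3047 -0.0479 -3.2647] w 0.02599114497210749
```

Position is within 0.5 mm. I'll lower it slowly over the nose.

Emit:
step_arm(
  plan=[
    [-0.02, 0, 0.4, 0],
    [0, 0, 0.4, 0],
    [0, 0, 0.3, 0],
    [0, 0, 0, 0],
    [0, 0, 0, 0],
  ],
)

```text
clock: 20.23
tcp_pos: [0.5827, 0.1928, 0.1153]
tool_rot: [2.266, 2.176, 0.0]
ft_force: [-0.7, 1.0, -3.4]
width: 0.0258
```

Emit:
step_arm(
  plan=[
    [0, 0, 0.3, 0],
    [0, 0, 0.3, 0],
    [0, 0, 0, 0],
    [0, 0, 0, 0],
  ],
)

```text
clock: 20.72
tcp_pos: [0.5827, 0.1928, 0.1093]
tool_rot: [-2.266, -2.176, 0.0]
ft_force: [0.0, -0.2, -2.2]
width: 0.0263
```

Emit:
step_arm(
  plan=[
    [0, 0, 0.3, 0],
    [0, 0, 0.2, 0],
    [0, 0, 0, 0],
    [0, 0, 0, 0],
  ],
)

```text
clock: 21.22
tcp_pos: [0.5827, 0.1928, 0.1043]
tool_rot: [-2.266, -2.176, -0.0]
ft_force: [-0.7, -0.4, -3.3]
width: 0.026
```

Emit:
step_arm(
  plan=[
    [0, 0, 0.2, 0],
    [0, 0, 0, 0],
    [0, 0, 0, 0],
  ],
)

```text
clock: 21.6
tcp_pos: [0.5827, 0.1928, 0.1023]
tool_rot: [-2.266, -2.176, 0.0]
ft_force: [-0.0, 0.4, -2.7]
width: 0.0258
```

Emit:
step_arm(
  plan=[
    [0, 0, 0.2, 0],
    [0, 0, 0.2, 0],
    [0, 0, 0.2, 0],
    [0, 0, 0, 0],
    [0, 0, 0, 0],
  ],
)

```text
clock: 22.22
tcp_pos: [0.5827, 0.1928, 0.0963]
tool_rot: [2.266, 2.176, 0.0]
ft_force: [-0.5, 0.6, -3.1]
width: 0.0257
```

Emit:
step_arm(
  plan=[
    [0, 0, 0.2, 0],
    [0, 0, 0.2, 0],
    [0, 0, 0, 0],
    [0, 0, 0, 0],
  ],
)

```text
clock: 22.72
tcp_pos: [0.5829, 0.1929, 0.093]
tool_rot: [2.265, 2.176, 0.001]
ft_force: [-1.3, 0.0, 1.9]
width: 0.0258
```

The keys slipped in without resistance, and the plate is now engaging about where expected (0.095). I'll press it home.

Emit:
step_arm(
  plan=[
    [0, 0, 0.2, 0],
    [0, 0, 0.2, 0],
    [0, 0, 0.2, 0],
    [0, 0, 0, 0],
    [0, 0, 0, 0],
  ],
)

```text
clock: 23.35
tcp_pos: [0.5829, 0.1929, 0.0871]
tool_rot: [2.265, 2.176, 0.001]
ft_force: [-1.2, -0.6, 6.4]
width: 0.0256
```

Emit:
step_arm(
  plan=[
    [0, 0, 0.1, 0],
    [0, 0, 0, 0],
    [0, 0, 0.1, 0],
    [0, 0, 0, 0],
    [0, 0, 0, 0],
  ],
)

```text
clock: 23.98
tcp_pos: [0.583, 0.193, 0.0864]
tool_rot: [2.265, 2.176, 0.003]
ft_force: [-4.6, -1.1, 12.3]
width: 0.0261
```

```bash
python3 - <<'E'
from h import *
s=snap('wrist');st=robot.get_state();P=cloud(s);c=st['tcp_pos'][:2]
z0=st['tcp_pos'][2]+.033
print('body',mid(P,c,.065,.06,.088));print(rib(s,c,zlo=z0-.015,zplane=z0))
z=P[...,2];m=(np.hypot(P[...,0]-c[0],P[...,1]-c[1])>.043)&(np.hypot(P[...,0]-c[0],P[...,1]-c[1])<.047)&(abs(z-.08)<.006);q=P[m];
f=np.linalg.lstsq(np.c_[q[:,:2]-c,np.ones(len(q))],q[:,2],rcond=None)[0];print('body top plane',f,len(q))
print('small',mid(P,(.504,-.2625),.055,.066,.085)[:2])
togo([.5827,.1926,.087])
s=snap('side');a=s['img'][180:380,220:430];b=cv2.resize(a,None,fx=2.5,fy=2.5);
w=cv2.resize(load('wrist')['img'],(320,240));o=np.zeros((b.shape[0],800,3),np.uint8);o[:,:b.shape[1]]=b[:,:800];o[:240,480:]=w
cv2.imwrite('pics/final.png',o[:,:,::-1])
P=cloud(s);print('small side',mid(P,(.504,-.2625),.04,.06,.085))
E
```

```text
body (15077, array([0.5836, 0.195 , 0.074 ]), array([0.093 , 0.0951, 0.028 ]))
(array([305, 325,  28,  44, 368], dtype=int32), array([0.5834, 0.1939]), np.float64(65.05066982095369), (21.028968811035156, 3.171182632446289))
body top plane [ 0.0038 -0.0017  0.08  ] 2818Traceback (most recent call last):
  File "<stdin>", line 7, in <module>
  File "h.py", line 25, in mid
    z=P[...,2];m=(z>lo)&(z<hi)&(np.hypot(P[...,0]-c[0],P[...,1]-c[1])<r);q=P[m];return len(q),(q.min(0)+q.max(0))/2,np.ptp(q,axis=0)
                                                                                               ~~~~~^^^
    return umr_minimum(a, axis, None, out, keepdims, initial, where)
ValueError: zero-size array to reduction operation minimum which has no identity
```

```bash
python3 - <<'E'
from h import *
s=snap('side');P=cloud(s);print('small side',mid(P,(.504,-.2625),.04,.066,.085))
old=load('side')
s1=cv2.imread('pics/side1.png')[:,:,::-1]
for n,(u,v,r) in {'bottle':(398,300,16),'marker':(389,240,20),'forceps':(268,207,16)}.items():
    a=s1[v-r:v+r,u-r:u+r].astype(int);b=s['img'][v-r:v+r,u-r:u+r].astype(int);print(n,'mean abs diff',abs(a-b).mean())
togo([.5827,.1926,.087])
E
```

```text
small side (7, array([ 0.4995, -0.2739,  0.0712]), array([0.0089, 0.0158, 0.0084]))
bottle mean abs diff 4.564453125
marker mean abs diff 10.789791666666666
forceps mean abs diff 18.353190104166668
clock 24.075 tcp [0.583  0.193  0.0864] yaw 1.5306711088406262 q6 0.30431501875260175 go cm [-0.0379 -0.0321 -0.0606] turn deg None F [-4.0099 -0.7801 11.3077] w 0.02574501882777761
```

The forceps diff of 18 may only be shadow or occlusion by the arm, so I'll check it by eye.

```bash
python3 - <<'E'
from h import *
s=load('side');a=cv2.resize(s['img'][150:390,200:430],None,fx=2.4,fy=2.4);cv2.imwrite('pics/final.png',a[:,:,::-1])
E
```

```text
(no output)
```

View pics/final.png

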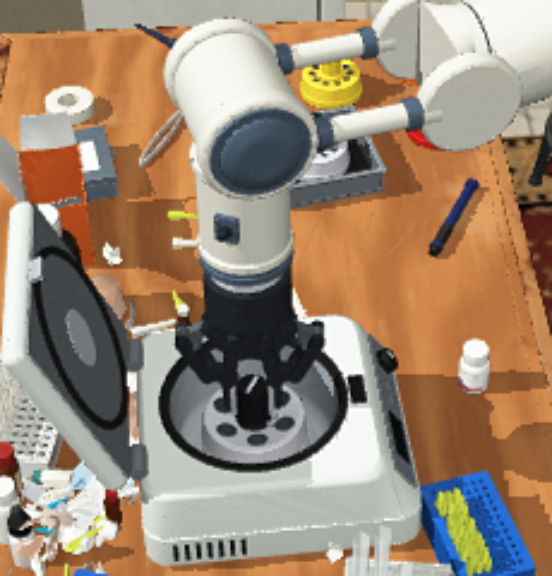

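The rotor sits in the bowl at (255,410), gripped and clear of the lid. The forceps at (163,137) are only partly hidden by the arm, and the bottle and marker look unmoved. I'm handing in.

```bash
python3 -c "
from h import *
robot.close_job();togo([.5827,.1926,.087])"
```

```text
the job is handed in; nothing more can be done
the job is handed in; nothing more can be done
```

I put the small rotor away in the storage tray, fitted the large rotor on the keyed spindle, and handed the job in at about 24 s, still gripping it and pressing it down.

- **Small rotor:** after I let go, it stood flat in the tray, within about 1.5 mm of the centre. At the end the arm hid it almost entirely. The wrist camera did not see it, and the side view caught only a few pixels at the right height, so I did not measure it again.
- **Large rotor:** it needed only about 2.3° of turn (rib at 67°, keys at 65°), and the keyways slipped over the keys without resistance.
- **Seating:** the gripper stopped at 86.4 mm against 87 mm expected for fully home. The top of the rotor body was level at about 80 mm (81 mm expected), and the rib was at 65°, in line with the keys.
- **Hold:** the push is about 14–15 N including the rotor's weight, against the 10 N needed to bring the lift plate fully down. I had no reading of the plate's travel, so this is inferred from the heights and force.
- **Bystanders:** the bottle and marker look unmoved in the last side view. My image comparison flagged the forceps, but the picture shows the arm partly covering them and what is visible looks in place.

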